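Sort the clay tins by heft

TASK

The three clay tins on the stand look alike, but one is full, one half full and one empty, and only their weight tells. Lift them by the handle to feel which is which: set the full one on the cork mat for today's work and the empty one in the blue tray for refilling, both wholly inside, and have the half-full one standing on the stand at the end. Put every tin down gently and upright, and leave the other things on the table where they are.

Things in the scene. Friction and masses are not known exactly. Their poses are not given: they have to be found in the camera images.
- tin_a: lidded round tin, one of three that look alike: grey, green band, steel lid; 85 mm across, 86 mm tall to the lid. Origin: centre of its underside, z up. Over the lid a fixed hoop handle: level wooden grip 15 mm thick, 52 mm long, along x, at z = 136 mm; hoop legs at x = +-34 mm; 42 mm free under the grip. Weighs 0.71 kg full, 0.48 half full, 0.26 empty; which is which changes every time
- tin_b: lidded round tin, one of three that look alike: grey, green band, steel lid; 85 mm across, 86 mm tall to the lid. Origin: centre of its underside, z up. Over the lid a fixed hoop handle: level wooden grip 15 mm thick, 52 mm long, along x, at z = 136 mm; hoop legs at x = +-34 mm; 42 mm free under the grip. Weighs 0.71 kg full, 0.48 half full, 0.26 empty; which is which changes every time
- tin_c: lidded round tin, one of three that look alike: grey, green band, steel lid; 85 mm across, 86 mm tall to the lid. Origin: centre of its underside, z up. Over the lid a fixed hoop handle: level wooden grip 15 mm thick, 52 mm long, along x, at z = 136 mm; hoop legs at x = +-34 mm; 42 mm free under the grip. Weighs 0.71 kg full, 0.48 half full, 0.26 empty; which is which changes every time
- grip_a (a point): centre of the wooden grip of tin_a
- grip_b (a point): centre of the wooden grip of tin_b
- grip_c (a point): centre of the wooden grip of tin_c
- stand: fixed wooden stand that carries the three tins in a row along its y axis (about 125 mm apart): board 150 mm (x) by 400 mm (y), tins rest 50 mm above the table, a lip 8 mm wide rises 8 mm above that all round its edge. Origin: centre of its foot, on the table
- mat: fixed square cork mat 170 x 170 mm, 8 mm thick, at one side of the stand (left or right). Origin: centre of its underside on the table
- tray: fixed shallow blue plastic tray 170 x 170 mm outside, 160 mm inside, rim 18 mm high, inner floor 5 mm above the table, at the other side of the stand. Origin: centre of its underside on the table
- glass: bystander: green glass tumbler, 72 mm across, 100 mm tall, origin at its foot
- glue: bystander: white glue bottle with a blue label and red cap, 64 mm across, 150 mm tall, origin at its foot
- tape: bystander: roll of yellow tape lying flat, 100 mm across, 25 mm high, origin at its underside
- spatula: bystander: modelling spatula, 190 mm long, lying along its x axis
- jar: bystander: amber jar with a black cap, 70 mm across, 75 mm tall, origin at its foot
- mallet: bystander: wooden mallet lying flat, head 64 mm thick and 90 mm long, handle along its x axis, 0.21 m long in all, origin on the table under the handle

How it is judged:
At the end, for the whole second after the job is handed in: The full tin stands on the cork mat and the empty one on the floor of the blue tray, its centre within 45 mm of the middle along both sides (foot wholly inside); the half-full tin stands on the stand; all upright within 0.08 rad and at rest (angle between each of tin_a, tin_b, tin_c's own z axis and vertical below 0.08 rad and linear speed of each of tin_a, tin_b, tin_c below 0.02 m/s and angular speed of each of tin_a, tin_b, tin_c below 0.2 rad/s and ((x of tin_a in the frame of mat between -0.045 and 0.045 m and y of tin_a in the frame of mat between -0.045 and 0.045 m and z of tin_a in the frame of mat between 0.004 and 0.012 m and contact force between tin_a and mat above 5.8 N) or (x of tin_a in the frame of tray between -0.045 and 0.045 m and y of tin_a in the frame of tray between -0.045 and 0.045 m and z of tin_a in the frame of tray between 0.001 and 0.009 m and contact force between tin_a and tray below 3.5 N) or (x of tin_a in the frame of stand between -0.035 and 0.035 m and y of tin_a in the frame of stand between -0.16 and 0.16 m and z of tin_a in the frame of stand between 0.046 and 0.054 m)) and ((x of tin_b in the frame of mat between -0.045 and 0.045 m and y of tin_b in the frame of mat between -0.045 and 0.045 m and z of tin_b in the frame of mat between 0.004 and 0.012 m and contact force between tin_b and mat above 5.8 N) or (x of tin_b in the frame of tray between -0.045 and 0.045 m and y of tin_b in the frame of tray between -0.045 and 0.045 m and z of tin_b in the frame of tray between 0.001 and 0.009 m and contact force between tin_b and tray below 3.5 N) or (x of tin_b in the frame of stand between -0.035 and 0.035 m and y of tin_b in the frame of stand between -0.16 and 0.16 m and z of tin_b in the frame of stand between 0.046 and 0.054 m)) and ((x of tin_c in the frame of mat between -0.045 and 0.045 m and y of tin_c in the frame of mat between -0.045 and 0.045 m and z of tin_c in the frame of mat between 0.004 and 0.012 m and contact force between tin_c and mat above 5.8 N) or (x of tin_c in the frame of tray between -0.045 and 0.045 m and y of tin_c in the frame of tray between -0.045 and 0.045 m and z of tin_c in the frame of tray between 0.001 and 0.009 m and contact force between tin_c and tray below 3.5 N) or (x of tin_c in the frame of stand between -0.035 and 0.035 m and y of tin_c in the frame of stand between -0.16 and 0.16 m and z of tin_c in the frame of stand between 0.046 and 0.054 m)) and contact force between mat and anything else above 5.8 N and contact force between tray and anything else above 1.2 N); the robot touches nothing.
It fails at once if a tin is dropped: it falls free of the gripper for more than about 6 mm (faster than 0.35 m/s) ((linear speed of tin_a above 0.35 m/s and contact force between tin_a and the fingers below 0.1 N and contact force between tin_a and the arm below 0.1 N) or (linear speed of tin_b above 0.35 m/s and contact force between tin_b and the fingers below 0.1 N and contact force between tin_b and the arm below 0.1 N) or (linear speed of tin_c above 0.35 m/s and contact force between tin_c and the fingers below 0.1 N and contact force between tin_c and the arm below 0.1 N)).
It fails at once if a tin is banged down or pressed hard (over 80 N) on the mat, tray or stand (contact force between any of tin_a, tin_b, tin_c and mat above 80 N or contact force between any of tin_a, tin_b, tin_c and tray above 80 N or contact force between any of tin_a, tin_b, tin_c and stand above 80 N).
It fails at once if a tin is tipped over (more than 40 degrees) (angle between any of tin_a, tin_b, tin_c's own z axis and vertical above 0.7 rad).
It fails at once if one of the other things on the table is shifted by more than 30 mm (distance of any of glass, glue, tape, spatula, jar, mallet from where it was at the start of the episode above 0.03 m).
It also fails if it takes over 67 s, if anything falls off the work surface, if the arm or the gripper's body presses on something with over 40 N, if the wrist force passes 120 N, or if a joint passes its speed limit or range.

ROBOT

A 6-joint arm with a two-finger parallel gripper is mounted at the origin on the work surface. World frame = base frame: x ahead of the robot, y to its left, z up, the work surface at z = 0. Lengths are in m, angles in rad, forces in N, time in s.
With the tool pointing down it reaches from about 0.35 to 0.975 m from the base axis. Payload 4.9 kg.
Tool frame: the origin (TCP) lies at the very end of the fingers, on their centre line; the grasp point (between the pads) lies 19 mm behind it; z points along the fingers, x is the direction in which the jaws open and shut, and the axes are right-handed (so a half turn about z gives the same grasp; the last joint's range is limited). The gripper opens to 85 mm and grips with 20 to 120 N. Pads are 22 mm wide; open, the fingers measure 114 mm over their backs; the gripper's body (76 mm by 85 mm) begins 54 mm behind the grasp point. The pads swing forward as they close: fully open they stand 13 mm farther back than shut.
Start: joints at [1.075, 0.053, 1.613, -0, 1.476, -0.119], TCP at [0.23, 0.581, 0.199] pointing down, gripper open.
Joint ranges: [-3.01, 3.01], [-1.01, 2.22], [0.06, 2.58], [-1.02, 4.17], [0.09, 2.62], [-3.14, 3.14]. Speed limits (rad/s): [2.57, 2.57, 3.14, 3.14, 3.14, 3.14].

INTERFACE

Orientations are given as a unit quaternion [w, x, y, z].
In Python, from plant import manip, imaging gives the robot as it stands.
- The arm moves only by the shell command python3 -m pendant 'ROWS'. ROWS is JSON, a list that holds one entry, the list of rows, each a list of 7 numbers: the turn, a rotation vector about the world's x, y, z in units of pi rad (1.0 is pi rad), then the shift along the world's x, y, z in units of 250 mm (1.0 is 250 mm), then the opening, from 0 (shut) to 1 (fully open). In form: [[[ax, ay, az, tx, ty, tz, claw], ...]]. A call has 1 to 20 rows; each row shifts and turns the commanded pose from where the row before left it; what a row does not reach is not made up. A row lasts 1/8 s, in which the tool goes at most 62.5 mm and 10.7 degrees, less where a joint would pass 70% of its speed; a pose out of reach is approached as far as the arm can. A call with a number of a shift or a turn outside -1 to 1 is refused whole. A call with a gripper value outside its range is refused whole. The fingers move at their own pace and stop on an object; the grip force is fixed at half the most. Time passes only in rows, so rows that do not move let the fingers close. It gives the time, the measured TCP pose, the force and the opening at its end, in the units of the state.
- manip.state(): the state, without advancing time (a new reading comes with each control period).
- imaging.grab_frame(name): name is "scene" or "top" or "wrist"; returns a dict with "frame" (480x640x3 uint8, blue, green, red), "mtx" (3x3 intrinsics, pixels), "world_to_cam" (4x4, takes a point from world to camera coordinates). Camera axes: x right, y down, z forward; pixel columns grow to the right and rows downward; lengths in m; the calibration is good to about 2 mm. The wrist camera is an equidistant fisheye: a pixel r from the principal point sees the ray r / f radians off the axis. A picture is of the moment at which its call begins. There is no depth.
- manip.job_done(): hands the job in, once; it reports no verdict.
The state is a dict: "time": time; "joint_pos": joint angles; "joint_vel": joint speeds; "joint_efforts": joint torques, N m; "tool_pos": TCP position; "tool_rot": TCP orientation; "contact_force": force on the tool from outside, world axes, zero at the start; "ft_torque": the same for the moment, N m; "gripper_width": opening from 0.0 (shut) to 1.0 (fully open).
Only numpy, scipy, OpenCV 4.12 (cv2) and the standard library are available. Lean on these libraries where they do the work, as an engineer would, in place of code of your own. Each camera call takes 0.05 s, during which the arm holds its last target. There are 200 camera calls.

## Working session

There is one attempt and no reset: what is moved stays moved. The work goes in short steps, Python scripts to look and compute and a shell command to move; the robot and the scene stay as the last step left them, time stands still between calls to the robot, and variables do not carry over. Pictures are saved under pics/ and viewed, about 8 in all and at most 12, crops included, and the job is handed in when it is done.

```bash
mkdir -p pics; python3 - <<'E'
from plant import manip, imaging
import cv2
for n in ("top","scene"):
    f=imaging.grab_frame(n); cv2.imwrite(f"pics/{n}0.png",f["frame"]); print(n,f["mtx"].tolist(),f["world_to_cam"].round(4).tolist() if hasattr(f["world_to_cam"],'round') else f["world_to_cam"])
print(manip.state())
E
```

```text
top [[589.7307805942786, 0.0, 321.50221080455424], [0.0, 589.7307805942786, 235.80160481712923], [0.0, 0.0, 1.0]] [[0.0225, -0.9997, 0.0071, -0.0119], [-0.9905, -0.0232, -0.1356, 0.5804], [0.1358, -0.004, -0.9907, 1.3297], [0.0, 0.0, 0.0, 1.0]]
scene [[497.90142132206773, 0.0, 319.5373350335111], [0.0, 497.90142132206773, 240.34805535607094], [0.0, 0.0, 1.0]] [[-0.6468, 0.7624, 0.0186, 0.3487], [0.6046, 0.5274, -0.5969, -0.2598], [-0.4649, -0.3748, -0.8021, 1.6191], [0.0, 0.0, 0.0, 1.0]]
{'time': 0.1, 'joint_pos': array([ 1.07498851e+00,  5.32817021e-02,  1.61414990e+00, -8.00558962e-06,
        1.47604021e+00, -1.18988945e-01]), 'joint_vel': array([-0.00054344, -0.00183438, -0.00387478,  0.00058644, -0.00136598,
       -0.00091824]), 'joint_efforts': array([-3.68760766e-04, -3.94899166e+01, -3.71365678e+01, -1.69870127e-04,
        3.99703276e-03, -2.28409658e-05]), 'tool_pos': array([0.2296703 , 0.58059156, 0.19779576]), 'tool_rot': array([ 4.35749023e-04,  8.27031582e-01,  5.62154675e-01, -8.32436982e-04]), 'contact_force': array([ 1.13705202, -0.19447402,  0.23515804]), 'ft_torque': array([-0.04945084, -0.03067161,  0.04205545]), 'gripper_width': 1.0002595964691607}
```

View pics/top0.png

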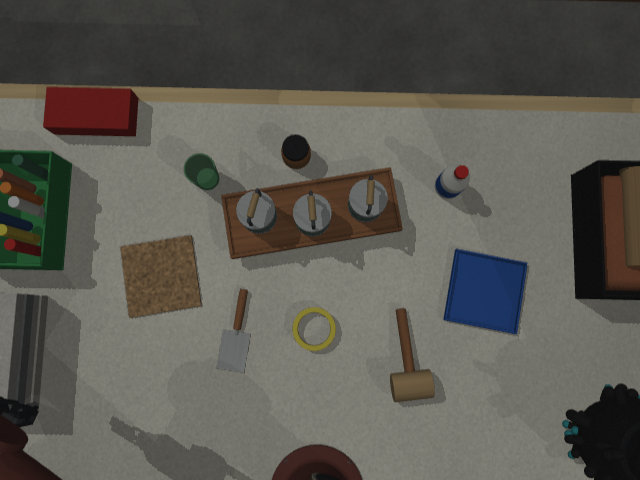

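View pics/scene0.png

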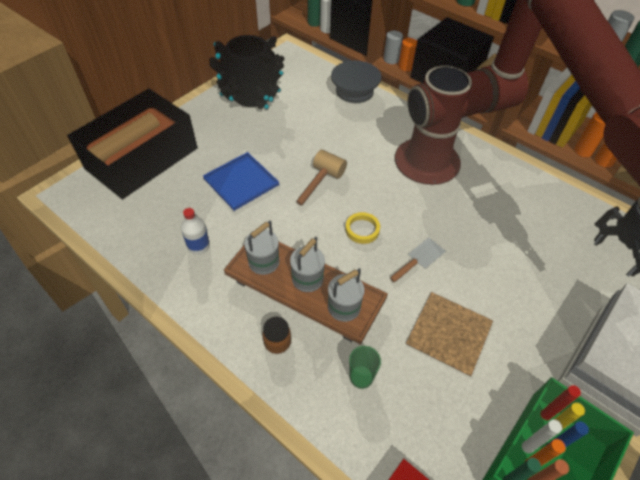

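```bash
cat > h.py <<'E'
import numpy as np, cv2
from plant import manip, imaging
def ray(f,uv,z):
    T=np.array(f["world_to_cam"]);R=T[:3,:3];c=-R.T@T[:3,3]
    uv=np.atleast_2d(np.float64(uv)); d=np.c_[uv,np.ones(len(uv))]@np.linalg.inv(f["mtx"]).T@R
    return (c+d*((z-c[2])/d[:,2])[:,None])[:,:2]
def proj(f,P):
    T=np.array(f["world_to_cam"]);q=np.atleast_2d(P)@T[:3,:3].T+T[:3,3];q=q@np.array(f["mtx"]).T
    return q[:,:2]/q[:,2:]
def big(m):
    c=cv2.findContours(m,cv2.RETR_EXTERNAL,cv2.CHAIN_APPROX_NONE)[0]
    return max(c,key=cv2.contourArea)
def rect(P):
    return cv2.minAreaRect(P.astype(np.float32)*1000)
E
python3 - <<'E'
from h import *
f=imaging.grab_frame("top");im=f["frame"];hsv=cv2.cvtColor(im,cv2.COLOR_BGR2HSV)
wood=cv2.inRange(hsv,(5,70,60),(22,255,255)); blue=cv2.inRange(hsv,(105,120,50),(130,255,255))
def roi(m,a,b,c,d):
    o=np.zeros_like(m);o[b:d,a:c]=m[b:d,a:c];return o
k=np.ones((5,5),np.uint8)
c=big(cv2.morphologyEx(roi(wood,110,225,212,330),cv2.MORPH_CLOSE,k));print("mat",rect(ray(f,c[:,0],.008)))
c=big(cv2.morphologyEx(roi(blue,435,235,540,345),cv2.MORPH_CLOSE,k));print("tray",rect(ray(f,c[:,0],.018)))
c=big(cv2.morphologyEx(roi(wood,212,160,410,265),cv2.MORPH_CLOSE,k));print("stand",rect(ray(f,c[:,0],.058)))
print(hsv[206,253],hsv[207,312],hsv[193,370],hsv[240,280],hsv[220,245])
crop=cv2.resize(im[160:265,215:410],None,fx=4,fy=4,interpolation=cv2.INTER_CUBIC)
cv2.imwrite("pics/crop1.png",crop)
E
```

```text
mat ((481.7210693359375, 378.0346374511719), (169.17849731445312, 169.39659118652344), 10.751697540283203)
tray ((462.9577331542969, -383.9693908691406), (171.5260467529297, 167.9631805419922), 80.12873077392578)
stand ((632.7815551757812, 26.5035400390625), (151.1646270751953, 398.92889404296875), 10.949131965637207)
[ 19 104  93] [ 18 102 100] [ 18 102 103] [ 12 134  61] [ 70   8 102]
```

View pics/crop1.png

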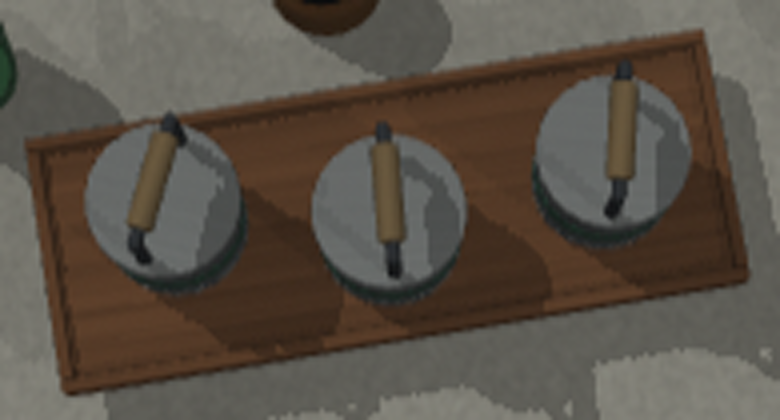

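The crop shows three lids with clearly visible light-wood grips; the fit of the mat, tray and stand matches their known sizes. Next I locate the grips.

```bash
python3 - <<'E'
from h import *
f=imaging.grab_frame("top");hsv=cv2.cvtColor(f["frame"],cv2.COLOR_BGR2HSV)
m=cv2.inRange(hsv,(15,70,75),(24,160,255))
s=manip.state(); R0=None
from scipy.spatial.transform import Rotation as Ro
q=s["tool_rot"]; Rt=Ro.from_quat([q[1],q[2],q[3],q[0]]).as_matrix();print("tool x",Rt[:,0],np.degrees(np.arctan2(Rt[1,0],Rt[0,0])))
for n,(a,b) in dict(L=(240,266),M=(300,324),R=(358,382)).items():
    o=np.zeros_like(m);o[170:235,a:b]=m[170:235,a:b]
    c=big(o);z=.186+.005
    P=ray(f,c[:,0],z);(cx,cy),wh,an=rect(P)
    v=cv2.fitLine(P.astype(np.float32),cv2.DIST_L2,0,.01,.01).ravel()
    g=np.degrees(np.arctan2(v[1],v[0]))
    print(n,cx,cy,wh,"grip axis deg",(g+90)%180-90)
    # lid grey: tin axis check
g=cv2.inRange(hsv,(0,0,75),(180,45,255))
E
```

```text
tool x [ 0.36790019  0.92986438 -0.00129531] 68.41380596404537
L 622.2363891601562 147.42933654785156 (11.589783668518066, 50.476226806640625) grip axis deg -13.691315
M 618.6246948242188 25.201932907104492 (48.53406524658203, 12.46273422241211) grip axis deg 5.2769547
R 655.43505859375 -96.94071960449219 (49.05891418457031, 12.526667594909668) grip axis deg -2.2721024
```

```bash
python3 -m pendant '[[[0,0,0.003,0.112,-0.124,0.03,1],[0,0,0.003,0.112,-0.124,0.03,1],[0,0,0.003,0.112,-0.124,0.03,1],[0,0,0.003,0.112,-0.124,0.03,1],[0,0,0.003,0.112,-0.124,0.03,1],[0,0,0.003,0.112,-0.124,0,1],[0,0,0.003,0.112,-0.124,0,1],[0,0,0.003,0.112,-0.124,0,1],[0,0,0.003,0.112,-0.124,0,1],[0,0,0.003,0.112,-0.124,0,1],[0,0,0.003,0.112,-0.124,0,1],[0,0,0.003,0.112,-0.124,0,1],[0,0,0.004,0.112,-0.124,0,1],[0,0,0.004,0.112,-0.124,0,1],[0,0,0,0,0,0,1]]]'
python3 - <<'E'
from h import *
f=imaging.grab_frame("wrist");cv2.imwrite("pics/w1.png",f["frame"])
print(f["mtx"]); s=manip.state();print(s["time"],s["tool_pos"],s["tool_rot"],s["contact_force"])
# where should the grip centre be seen (fisheye)
T=np.array(f["world_to_cam"])
for P in ([.6222,.1474,.186],):
    q=T[:3,:3]@np.array(P)+T[:3,3];th=np.arctan2(np.hypot(*q[:2]),q[2]);K=np.array(f["mtx"]);u=q[:2]/np.hypot(*q[:2])*th*K[0,0]+K[:2,2];print(u)
E
```

```text
time: 2.08
tool_pos: [0.623, 0.1449, 0.2356]
tool_rot: [-0.0, 0.787, 0.617, -0.001]
contact_force: [0.2, 0.5, 0.2]
gripper_width: 0.998
[[371.64829954   0.         317.6428445 ]
 [  0.         371.64829954 238.20021775]
 [  0.           0.           1.        ]]
2.125 [0.62220481 0.14618742 0.23574762] [-4.37107464e-04  7.86872897e-01  6.17114770e-01 -4.62258114e-04] [-0.08111204  0.26150657 -0.01098588]
[320.95760463 244.07212172]
```

View pics/w1.png

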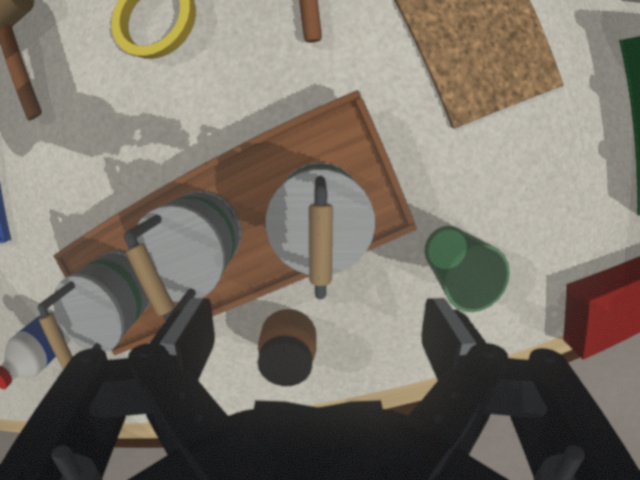

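The grip sits at (320,244), where my estimate predicted (321,244), and it is aligned across the jaws. I'll descend, grip and lift.

```bash
python3 -m pendant '[[[0,0,0,0,0.004,-0.07,1],[0,0,0,0,0,-0.07,1],[0,0,0,0,0,-0.07,1],[0,0,0,0,0,-0.064,1],[0,0,0,0,0,0,0],[0,0,0,0,0,0,0],[0,0,0,0,0,0,0],[0,0,0,0,0,0,0],[0,0,0,0,0,0,0],[0,0,0,0,0,0,0]]]'
python3 -m pendant '[[[0,0,0,0,0,0.02,0],[0,0,0,0,0,0.04,0],[0,0,0,0,0,0.04,0],[0,0,0,0,0,0.02,0],[0,0,0,0,0,0,0],[0,0,0,0,0,0,0],[0,0,0,0,0,0,0]]]'
python3 -m pendant '[[[0,0,0,0,0,0,0]]]'
```

```text
time: 3.38
tool_pos: [0.622, 0.1481, 0.1681]
tool_rot: [0.0, 0.786, 0.618, 0.0]
contact_force: [0.4, 0.0, -0.5]
gripper_width: 0.001
time: 4.25
tool_pos: [0.6216, 0.1481, 0.1973]
tool_rot: [-0.0, 0.786, 0.618, -0.0]
contact_force: [0.2, -0.7, -0.2]
gripper_width: 0.003
time: 4.38
tool_pos: [0.6218, 0.1481, 0.1975]
tool_rot: [-0.0, 0.786, 0.618, -0.0]
contact_force: [0.1, -0.1, 1.2]
gripper_width: 0.0
```

```bash
python3 - <<'E'
from h import *
f=imaging.grab_frame("wrist")["frame"];g=imaging.grab_frame("scene")["frame"]
g=cv2.resize(g[200:340,210:400],(760,560))
cv2.imwrite("pics/w2.png",np.vstack([cv2.resize(f,(400,300)),cv2.resize(g,(400,295))]))
E
```

```text
(no output)
```

View pics/w2.png

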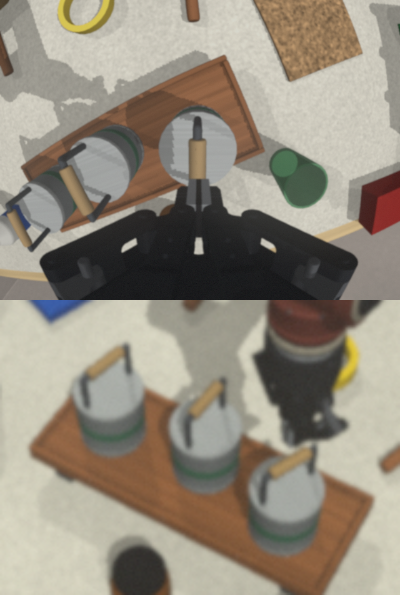

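```bash
python3 - <<'E'
from h import *
s=manip.state();t=s["tool_pos"];print(t,s["gripper_width"],s["contact_force"],s["tool_rot"],s["joint_pos"])
f=imaging.grab_frame("wrist");T=np.array(f["world_to_cam"]);K=np.array(f["mtx"])
print("cam pos",-T[:3,:3].T@T[:3,3],"cam axis",T[2,:3],"x",T[0,:3])
for n,P in dict(tcp=t,tcpup=t+[0,0,.04],grip=np.array([.622,.1474,.186])).items():
    q=T[:3,:3]@P+T[:3,3];th=np.arctan2(np.hypot(*q[:2]),q[2]);print(n,q[:2]/np.hypot(*q[:2])*th*K[0,0]+K[:2,2])
g=imaging.grab_frame("scene");h=imaging.grab_frame("top")
for c in(g,h):print(proj(c,np.array([t,[.622,.1474,.186]])).round(1).tolist())
a=cv2.resize(h["frame"][165:250,205:305],(400,340),interpolation=2);b=cv2.resize(f["frame"][200:370,220:420],(400,340),interpolation=2)
c=cv2.resize(g["frame"][225:325,300:400],(400,400),interpolation=2)
cv2.imwrite("pics/w3.png",np.vstack([np.hstack([a,b])[:, :],np.hstack([c[:250],c[150:]])]))
E
```

```text
[0.62185474 0.14813008 0.19764499] -0.001095621788243578 [-0.78676812  0.63101953 -0.14544402] [-1.13739583e-04  7.86228850e-01  6.17935395e-01 -1.74638045e-04] [ 1.17507959e-01  8.69344146e-02  1.57906743e+00  1.20040899e-05
  1.47600746e+00 -1.21472127e+00]
cam pos [0.55235804 0.16543114 0.37256368] cam axis [ 0.27509977 -0.06793821 -0.95901226] x [ 2.37680139e-01  9.71343272e-01 -6.31450236e-04]
tcp [317.29455066 275.85206367]
tcpup [317.14782909 312.78871716]
grip [316.07220044 268.19107639]
[[347.7, 274.4], [347.1, 277.1]]
[[251.5, 203.9], [252.5, 204.9]]
```

View pics/w3.png

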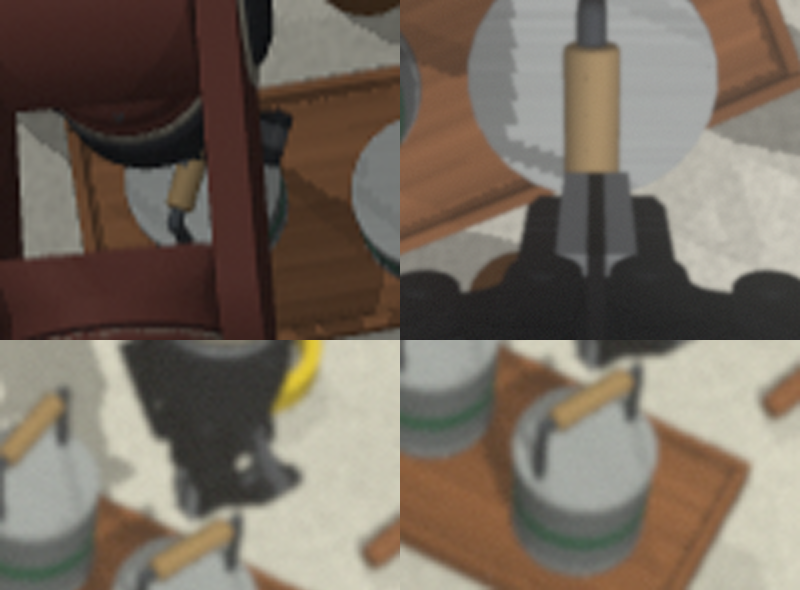

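Observation: in the wrist view the shut fingertips are at (318,288), against (317,276) expected for the TCP. They look roughly 15–35 mm higher than the reported TCP, so the jaws closed above the grip without touching it. Reported z = 0.140 is still clear of the lid at 0.136 even if the report is exact, so I'll grip there.

```bash
python3 -m pendant '[[[0,0,0,0,0,0,1],[0,0,0,0,0,0,1],[0,0,0,0,0,0,1],[0,0,0,0,0,0,1],[0,0,0,0,0,0,1],[0,0,0,0,0,-0.07,1],[0,0,0,0,0,-0.07,1],[0,0,0,0,0,-0.05,1],[0,0,0,0,0,-0.04,1],[0,0,0,0,0,0,1]]]'
python3 -m pendant '[[[0,0,0,0,0,0,0],[0,0,0,0,0,0,0],[0,0,0,0,0,0,0],[0,0,0,0,0,0,0],[0,0,0,0,0,0,0]]]'
```

```text
time: 5.88
tool_pos: [0.6212, 0.148, 0.1389]
tool_rot: [-0.001, 0.786, 0.618, -0.001]
contact_force: [-0.4, 1.6, -0.1]
gripper_width: 1.001
time: 6.5
tool_pos: [0.6222, 0.1478, 0.1409]
tool_rot: [0.0, 0.786, 0.618, 0.0]
contact_force: [-0.8, -0.6, 1.7]
gripper_width: 0.144
```

```bash
python3 -m pendant '[[[0,0,0,0,0,0,0],[0,0,0,0,0,0.02,0],[0,0,0,0,0,0.04,0],[0,0,0,0,0,0.04,0],[0,0,0,0,0,0.02,0],[0,0,0,0,0,0,0],[0,0,0,0,0,0,0],[0,0,0,0,0,0,0]]]'
for i in 1 2 3; do python3 -m pendant '[[[0,0,0,0,0,0,0]]]' | grep -E "force|width"; done
python3 - <<'E'
from h import *
f=imaging.grab_frame("wrist")["frame"];g=imaging.grab_frame("scene")["frame"]
cv2.imwrite("pics/w4.png",np.hstack([cv2.resize(f[180:380,200:440],(400,333)),cv2.resize(g[215:335,300:410],(305,333))]))
E
```

```text
time: 7.5
tool_pos: [0.6216, 0.1481, 0.1698]
tool_rot: [-0.0, 0.786, 0.618, -0.0]
contact_force: [-0.2, 0.4, -4.2]
gripper_width: 0.147
contact_force: [-0.0, 0.1, -4.6]
gripper_width: 0.153
contact_force: [-0.1, -0.4, -5.0]
gripper_width: 0.155
contact_force: [-0.2, -0.1, -4.4]
gripper_width: 0.15
```

View pics/w4.png

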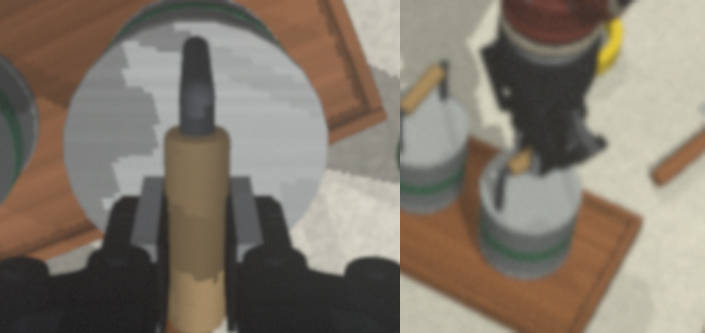

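Held, centred and upright, weighing about 4.6 N, so the left tin is the half-full one. I'll set it back and weigh the middle tin.

```bash
python3 -m pendant '[[[0,0,0,0,0,-0.04,0],[0,0,0,0,0,-0.04,0],[0,0,0,0,0,-0.02,0],[0,0,0,0,0,-0.012,0],[0,0,0,0,0,-0.006,0],[0,0,0,0,0,-0.002,0],[0,0,0,0,0,0,0],[0,0,0,0,0,0,1],[0,0,0,0,0,0,1],[0,0,0,0,0,0,1],[0,0,0,0,0,0,1],[0,0,0,0,0,0,1]]]'
python3 -m pendant '[[[0,0,0,0,0,0.1,1],[0,0,0,0,0,0.14,1],[0,0,0,0,0,0.14,1],[0,0,0.021,-0.002,-0.098,0,1],[0,0,0.021,-0.002,-0.098,0,1],[0,0,0.021,-0.002,-0.098,0,1],[0,0,0.021,-0.002,-0.098,0,1],[0,0,0.021,-0.002,-0.098,0,1],[0,0,0,0,0,0,1],[0,0,0,0,0,0,1]]]'
python3 - <<'E'
from h import *
def seg(f,m,cx):
    pass
f=imaging.grab_frame("wrist");T=np.array(f["world_to_cam"]);K=np.array(f["mtx"])
hsv=cv2.cvtColor(f["frame"],cv2.COLOR_BGR2HSV);m=cv2.inRange(hsv,(14,60,75),(25,180,255));m[:, :270]=0;m[:,370:]=0;m[:170]=0;m[320:]=0
c=big(m)[:,0].astype(float);d=(c-K[:2,2]);r=np.hypot(*d.T);th=r/K[0,0]
D=np.c_[d/r[:,None]*np.sin(th)[:,None],np.cos(th)]@T[:3,:3];C=-T[:3,:3].T@T[:3,3]
P=(C+D*((.190-C[2])/D[:,2])[:,None])[:,:2];print(rect(P));s=manip.state();print(s["time"],s["tool_pos"],s["tool_rot"])
E
```

```text
time: 9.48
tool_pos: [0.622, 0.1482, 0.1405]
tool_rot: [0.0, 0.786, 0.618, 0.0]
contact_force: [-0.3, 0.1, -1.1]
gripper_width: 1.003
time: 10.72
tool_pos: [0.6194, 0.0261, 0.2354]
tool_rot: [-0.0, 0.674, 0.738, 0.0]
contact_force: [0.6, -0.1, -0.4]
gripper_width: 1.002
((619.1376342773438, 24.50972557067871), (53.75765609741211, 14.818817138671875), 5.627196311950684)
10.775 [0.61943929 0.02637509 0.23536749] [-1.39245937e-04  6.74063180e-01  7.38673672e-01  1.26120940e-04]
```

Wrist view confirms the middle grip at (0.619, 0.0245), 5.6°. Now grip and weigh it.

```bash
python3 -m pendant '[[[0,0,0,0,-0.005,-0.1,1],[0,0,0,0,0,-0.12,1],[0,0,0,0,0,-0.1,1],[0,0,0,0,0,-0.06,1],[0,0,0,0,0,0,0],[0,0,0,0,0,0,0],[0,0,0,0,0,0,0],[0,0,0,0,0,0,0],[0,0,0,0,0,0,0],[0,0,0,0,0,0,0]]]'
python3 -m pendant '[[[0,0,0,0,0,0.02,0],[0,0,0,0,0,0.04,0],[0,0,0,0,0,0.04,0],[0,0,0,0,0,0.02,0],[0,0,0,0,0,0,0],[0,0,0,0,0,0,0],[0,0,0,0,0,0,0]]]'
for i in 1 2 3; do python3 -m pendant '[[[0,0,0,0,0,0,0]]]' | grep -E "force|width"; done
```

```text
time: 12.02
tool_pos: [0.6202, 0.0242, 0.1417]
tool_rot: [0.001, 0.674, 0.739, 0.001]
contact_force: [0.3, -1.4, 4.9]
gripper_width: 0.15
time: 12.9
tool_pos: [0.6191, 0.0244, 0.1698]
tool_rot: [-0.0, 0.674, 0.739, -0.0]
contact_force: [-0.4, -0.5, -3.0]
gripper_width: 0.149
contact_force: [0.5, 0.8, -2.5]
gripper_width: 0.147
contact_force: [-0.4, 0.6, -2.9]
gripper_width: 0.151
contact_force: [0.2, 0.1, -3.3]
gripper_width: 0.151
```

About 2.9 N, so the middle tin is the empty one. It goes to the tray, passing in front of the stand.

```bash
python3 -m pendant '[[[0,0,0,0,0,0.06,0],[0,0,0,-0.06,0,0.08,0],[0,0,0,-0.12,0,0.06,0],[0,0,0,-0.12,0,0,0],[0,0,0,-0.12,-0.034,0,0],[0,0,0,-0.06,-0.08,0,0],[0,0,0,-0.012,-0.12,0,0],[0,0,0,-0.012,-0.14,0,0],[0,0,0,-0.012,-0.14,0,0],[0,0,0,-0.012,-0.14,0,0],[0,0,0,-0.012,-0.14,0,0],[0,0,0,-0.012,-0.14,0,0],[0,0,0,-0.012,-0.14,0,0],[0,0,0,-0.012,-0.14,0,0],[0,0,0,-0.012,-0.14,0,0],[0,0,0,-0.012,-0.12,0,0],[0,0,0,-0.012,-0.08,0,0],[0,0,0,-0.012,-0.08,0,0],[0,0,0,0,-0.04,0,0],[0,0,0,0,0,0,0]]]'
for i in 1 2 3; do python3 -m pendant '[[[0,0,0,0,0,0,0]]]' | grep -E "pos|force|width"; done
```

```text
time: 15.78
tool_pos: [0.4635, -0.3943, 0.2204]
tool_rot: [-0.0, 0.674, 0.739, 0.0]
contact_force: [0.4, -0.2, -2.1]
gripper_width: 0.146
tool_pos: [0.4637, -0.3934, 0.2203]
contact_force: [-0.1, -0.2, -2.6]
gripper_width: 0.152
tool_pos: [0.4637, -0.3934, 0.2204]
contact_force: [0.9, 0.4, -3.3]
gripper_width: 0.151
tool_pos: [0.4636, -0.3937, 0.2205]
contact_force: [-0.3, 0.1, -2.8]
gripper_width: 0.148
```

```bash
python3 -m pendant '[[[0,0,0,0,0.02,-0.06,0],[0,0,0,0,0.02,-0.1,0],[0,0,0,0,0,-0.1,0],[0,0,0,0,0,-0.1,0],[0,0,0,0,0,-0.06,0],[0,0,0,0,0,-0.04,0],[0,0,0,0,0,-0.014,0],[0,0,0,0,0,-0.008,0],[0,0,0,0,0,-0.008,0],[0,0,0,0,0,-0.006,0],[0,0,0,0,0,0,0]]]'
python3 -m pendant '[[[0,0,0,0,0,-0.004,0],[0,0,0,0,0,0,0]]]'
```

```text
time: 17.52
tool_pos: [0.4637, -0.3844, 0.0968]
tool_rot: [0.0, 0.674, 0.739, -0.0]
contact_force: [0.2, -0.6, -1.6]
gripper_width: 0.146
time: 17.77
tool_pos: [0.4638, -0.3848, 0.0967]
tool_rot: [0.001, 0.674, 0.739, -0.0]
contact_force: [-1.4, -0.3, 4.9]
gripper_width: 0.151
```

```bash
python3 -m pendant '[[[0,0,0,0,0,0,1],[0,0,0,0,0,0,1],[0,0,0,0,0,0,1],[0,0,0,0,0,0,1],[0,0,0,0,0,0,1],[0,0,0,0,0,0.06,1],[0,0,0,0,0,0.16,1],[0,0,0,0,0,0.17,1],[0,0,0,0,0,0.17,1],[0,0,-0.005,0.096,0.144,0,1],[0,0,-0.005,0.096,0.144,0,1],[0,0,-0.005,0.096,0.144,0,1],[0,0,-0.005,0.096,0.144,0,1],[0,0,-0.005,0.096,0.144,0,1],[0,0,-0.005,0.096,0.144,0,1],[0,0,-0.005,0.096,0.144,0,1],[0,0,-0.005,0.092,0.144,0,1],[0,0,0,0,0,0,1],[0,0,0,0,0,0,1]]]'
python3 - <<'E'
from h import *
f=imaging.grab_frame("wrist");T=np.array(f["world_to_cam"]);K=np.array(f["mtx"])
hsv=cv2.cvtColor(f["frame"],cv2.COLOR_BGR2HSV);m=cv2.inRange(hsv,(14,60,75),(25,180,255));m[:, :270]=0;m[:,370:]=0;m[:170]=0;m[320:]=0
c=big(m)[:,0].astype(float);d=(c-K[:2,2]);r=np.hypot(*d.T);th=r/K[0,0]
D=np.c_[d/r[:,None]*np.sin(th)[:,None],np.cos(th)]@T[:3,:3];C=-T[:3,:3].T@T[:3,3]
P=(C+D*((.190-C[2])/D[:,2])[:,None])[:,:2];print(rect(P));s=manip.state();print(s["time"],s["tool_pos"],s["tool_rot"])
g=imaging.grab_frame("scene")["frame"];cv2.imwrite("pics/s5.png",g)
E
```

```text
time: 20.15
tool_pos: [0.6545, -0.0964, 0.2362]
tool_rot: [0.0, 0.719, 0.695, -0.0]
contact_force: [-0.1, 0.8, -0.3]
gripper_width: 1.0
((654.8690795898438, -97.455078125), (15.433801651000977, 52.803836822509766), 88.02716827392578)
20.2 [ 0.65426825 -0.09683967  0.23608603] [3.92504914e-04 7.19359673e-01 6.94637680e-01 7.35011209e-06]
```

View pics/s5.png

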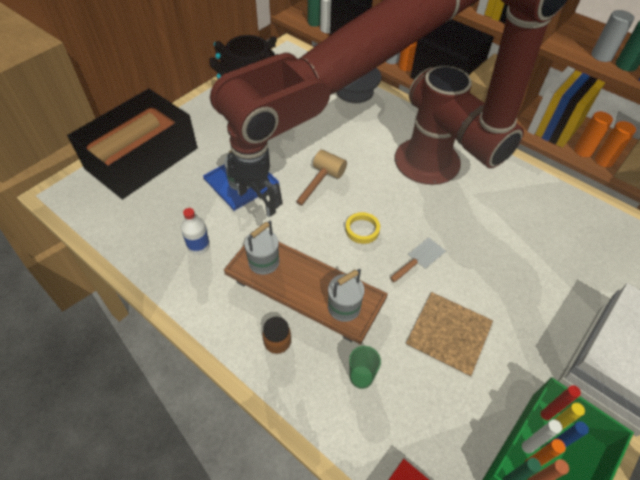

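The scene view shows only the outer two tins left on the stand, at (262,250) and (346,295). The tray tin is hidden behind the arm. Next is the right tin.

```bash
python3 -m pendant '[[[0,0,0,0,0,-0.1,1],[0,0,0,0,0,-0.12,1],[0,0,0,0,0,-0.1,1],[0,0,0,0,0,-0.064,1],[0,0,0,0,0,0,0],[0,0,0,0,0,0,0],[0,0,0,0,0,0,0],[0,0,0,0,0,0,0],[0,0,0,0,0,0,0],[0,0,0,0,0,0,0]]]'
python3 -m pendant '[[[0,0,0,0,0,0.02,0],[0,0,0,0,0,0.04,0],[0,0,0,0,0,0.04,0],[0,0,0,0,0,0.02,0],[0,0,0,0,0,0,0],[0,0,0,0,0,0,0],[0,0,0,0,0,0,0]]]'
for i in 1 2 3; do python3 -m pendant '[[[0,0,0,0,0,0,0]]]' | grep -E "force|width"; done
```

```text
time: 21.5
tool_pos: [0.6552, -0.0968, 0.1408]
tool_rot: [0.001, 0.719, 0.695, 0.0]
contact_force: [-0.6, -2.1, 5.6]
gripper_width: 0.151
time: 22.38
tool_pos: [0.6541, -0.096, 0.1688]
tool_rot: [-0.0, 0.719, 0.695, -0.0]
contact_force: [0.1, -0.4, -6.6]
gripper_width: 0.146
contact_force: [0.5, -0.1, -7.5]
gripper_width: 0.152
contact_force: [0.3, -0.2, -6.5]
gripper_width: 0.15
contact_force: [0.4, 0.9, -7.6]
gripper_width: 0.15
```

About 7.0 N, so the right tin is the full one. It goes to the mat.

```bash
python3 -m pendant '[[[0,0,0,0,0,0.06,0],[0,0,0,-0.06,0,0.08,0],[0,0,0,-0.12,0,0.06,0],[0,0,0,-0.14,0,0,0],[0,0,0,-0.14,0.03,0,0],[0,0,0,-0.12,0.06,0,0],[0,0,0,-0.07,0.1,0,0],[0,0,0,-0.03,0.13,0,0],[0,0,0,-0.01,0.15,0,0],[0,0,0,0,0.15,0,0],[0,0,0,0,0.15,0,0],[0,0,0,0,0.15,0,0],[0,0,0,0,0.15,0,0],[0,0,0,0,0.15,0,0],[0,0,0,0,0.15,0,0],[0,0,0,0,0.15,0,0],[0,0,0,0,0.15,0,0],[0,0,0,0,0.14,0,0],[0,0,0,0,0.1,0,0],[0,0,0,0,0.06,0,0]]]'
python3 -m pendant '[[[0,0,0,0,0.02,0,0],[0,0,0,0,0,0,0],[0,0,0,0,0,0,0],[0,0,0,0,0,0,0]]]'
```

```text
time: 25.25
tool_pos: [0.4821, 0.3975, 0.2201]
tool_rot: [0.0, 0.719, 0.695, 0.0]
contact_force: [0.3, -1.2, -6.7]
gripper_width: 0.15
time: 25.75
tool_pos: [0.4821, 0.4007, 0.2195]
tool_rot: [0.0, 0.719, 0.695, -0.0]
contact_force: [0.4, 0.0, -8.0]
gripper_width: 0.149
```

```bash
python3 -m pendant '[[[0,0,0,0,-0.03,-0.05,0],[0,0,0,0,-0.04,-0.09,0],[0,0,0,0,-0.02,-0.09,0],[0,0,0,0,0,-0.09,0],[0,0,0,0,0,-0.06,0],[0,0,0,0,0,-0.04,0],[0,0,0,0,0,-0.02,0],[0,0,0,0,0,-0.02,0],[0,0,0,0,0,-0.008,0],[0,0,0,0,0,-0.008,0],[0,0,0,0,0,-0.004,0],[0,0,0,0,0,0,0]]]'
python3 -m pendant '[[[0,0,0,0,0,-0.004,0],[0,0,0,0,0,0,0]]]'
```

```text
time: 27.25
tool_pos: [0.482, 0.3789, 0.0995]
tool_rot: [0.0, 0.719, 0.695, 0.0]
contact_force: [0.6, 0.5, -6.9]
gripper_width: 0.153
time: 27.5
tool_pos: [0.4823, 0.3789, 0.0989]
tool_rot: [0.0, 0.719, 0.695, 0.0]
contact_force: [0.1, -0.8, -4.9]
gripper_width: 0.152
```

```bash
python3 -m pendant '[[[0,0,0,0,0,-0.004,0],[0,0,0,0,0,-0.004,0],[0,0,0,0,0,0,0]]]'
```

```text
time: 27.88
tool_pos: [0.4831, 0.3792, 0.0989]
tool_rot: [0.001, 0.719, 0.695, 0.001]
contact_force: [-2.8, -2.9, 3.9]
gripper_width: 0.15
```

```bash
python3 -m pendant '[[[0,0,0,0,0,0,1],[0,0,0,0,0,0,1],[0,0,0,0,0,0,1],[0,0,0,0,0,0,1],[0,0,0,0,0,0,1],[0,0,0,0,0,0.06,1],[0,0,0,0,0,0.15,1],[0,0,0,0,0,0.18,1],[0,0,0,0,0,0.18,1],[0,0,0,-0.06,0.08,0.1,1],[0,0,0,-0.1,0.14,0,1],[0,0,0,-0.12,0.14,0,1],[0,0,0,-0.12,0.14,0,1],[0,0,0,-0.12,0.14,0,1],[0,0,0,-0.12,0.12,0,1],[0,0,0,-0.12,0.1,0,1],[0,0,0,-0.1,0.06,0,1],[0,0,0,0,0,0,1],[0,0,0,0,0,0,1]]]'
python3 - <<'E'
from h import *
f=imaging.grab_frame("top");g=imaging.grab_frame("scene")
cv2.imwrite("pics/fin.png",np.hstack([f["frame"][140:350,100:560],cv2.resize(g["frame"],(280,210))]))
hsv=cv2.cvtColor(f["frame"],cv2.COLOR_BGR2HSV);m=cv2.inRange(hsv,(15,70,75),(24,160,255))
for n,c,z,w in (("mat",(.482,.378),.008,0),("tray",(.463,-.384),.005,0),("stand",(.622,.148),.05,0)):
    u=proj(f,[[*c,z+.136]])[0];x,y=u.astype(int);print(n,"grip expected",u.round(1))
    if n!="mat":
        o=np.zeros_like(m);o[y-26:y+26,x-20:x+20]=m[y-26:y+26,x-20:x+20];print(rect(ray(f,big(o)[:,0],z+.141)))
E
```

```text
time: 30.25
tool_pos: [0.2675, 0.6087, 0.2647]
tool_rot: [0.0, 0.719, 0.695, 0.001]
contact_force: [-0.1, -0.3, 0.3]
gripper_width: 1.003
mat grip expected [143.3 271. ]
tray grip expected [501.8 288.3]
((462.3267517089844, -383.7385559082031), (49.49257278442383, 14.034178733825684), 6.1303863525390625)
stand grip expected [252.2 204.9]
((622.2977905273438, 147.72311401367188), (11.45136833190918, 50.46963882446289), 76.42579650878906)
```

View pics/fin.png

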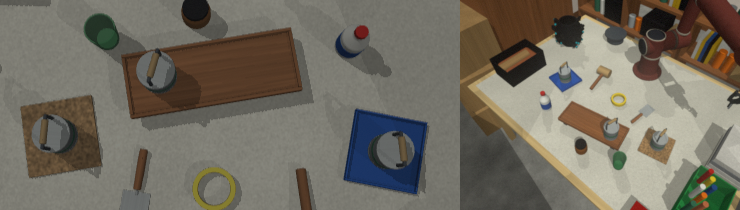

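```bash
python3 -c "
from plant import manip;print(manip.job_done(),manip.state()['time'])"
```

```text
the job is handed in; nothing more can be done
the job is handed in; nothing more can be done
```

I lifted all three tins by the handle and felt about 4.6 N on the left, 2.9 N in the middle and 7.0 N on the right. That makes the left tin half full, the middle one empty and the right one full. The left tin is back on the stand, the empty one is in the blue tray and the full one is on the cork mat. The job was handed in shortly after 30 s on the robot's clock.

**Last checks:** the final top picture shows each tin upright.
- **Tray tin:** its grip measured within about 1 mm of the tray's centre.
- **Mat tin:** its grip appears at about pixel (143,272), against (143,271) expected. I read this by eye; the script did not measure it.
- **Stand tin:** it was where it started, within about 1 mm.
- **Other things:** those in view looked undisturbed. I did not measure them.

**What disagreed:** the first grasp closed empty, because the real fingertips sit roughly 15–35 mm above the reported TCP. I gripped about 27 mm lower after that and all three lifts held. The empty tin's mean reading of 2.9 N is slightly above the nominal 2.55 N, within the sensor noise.

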